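# Stand the toppled pepper mill back in its place in the condiment tray

## Robot

A 6-joint arm with a two-finger parallel gripper is mounted at the origin on a cart in front of the work surface, level with it; the furniture and walls round the work are solid. World frame = base frame: x ahead of the robot, y to its left, z up, the work surface at z = 0. Lengths are in m, angles in rad, forces in N, time in s.
With the tool pointing down it reaches from about 0.375 to 0.975 m from the base axis. Payload 3.8 kg.
Tool frame: the origin (TCP) lies at the very end of the fingers, on their centre line; the grasp point (between the pads) lies 19 mm behind it; z points along the fingers, y is the line along which they close (so a half turn about z gives the same grasp; the last joint's range is limited). The gripper opens to 85 mm and grips with 20 to 120 N. Pads are 22 mm wide; open, the fingers measure 114 mm over their backs; the gripper's body (76 mm by 85 mm) begins 54 mm behind the grasp point. The pads swing forward as they close: fully open they stand 13 mm farther back than shut.
Start: joints at [1.146, 0.264, 1.604, -0, 1.274, -0.037], TCP at [0.255, 0.625, 0.231] pointing down, gripper open.
Joint ranges: [-2.63, 2.63], [-0.94, 2.18], [0.31, 2.57], [-1.31, 4.45], [0, 2.66], [-2.55, 2.55]. Speed limits (rad/s): [2.57, 2.57, 3.14, 3.14, 3.14, 3.14].

## Interface

Orientations are given as a rotation vector (axis times angle).
In Python, from workcell import bot, vision gives the robot as it stands. The module is installed in compiled form; this text tells all that it offers.
- The arm moves only by the tool play_rows, never from a script. Its argument "moves" is a list that holds one entry, the list of rows, each a list of 7 numbers: the turn, a rotation vector about the tool's x, y, z as a fraction of full scale, then the shift along the tool's x, y, z as a fraction of full scale, then the finger opening in mm, from 0 to 85.4. In form: [[[ax, ay, az, x, y, z, jaw], ...]]. A call has 1 to 5 rows; each row shifts and turns the commanded pose from where the row before left it, along the tool's axes as they then stand; what a row does not reach is not made up. Full scale, the value 1, is 0.1 m for a shift and 0.5 rad for a turn. A row lasts 1/12 s, in which the tool goes at most 41.7 mm and 7.16 degrees, less where a joint would pass 70% of its speed; a pose out of reach is approached as far as the arm can. A call with a number of a shift or a turn outside -1 to 1 is refused whole. A call with a gripper value outside its range is refused whole. The fingers move at their own pace and stop on an object; "newtons" is the grip in N (left out, the last holds). Time passes only in rows, so rows that do not move let the fingers close. It gives the time, the measured TCP pose, the force, the opening and the grip force at its end, in the units of the state.
- bot.read_state(): the state, without advancing time (a new reading comes with each control period).
- vision.read_camera(name): name is "side" or "top"; returns a dict with "image" (400x640x3 uint8, red, green, blue), "depth" (400x640 float32, m along the optical axis (not along the pixel's ray), 0 where there is no reading), "K" (3x3 intrinsics, pixels), "R" (3x3) and "t" (3): a world point X has camera coordinates R X + t. Camera axes: x right, y down, z forward; pixel columns grow to the right and rows downward; lengths in m; the calibration is good to about 2 mm. A picture is of the moment at which its call begins.
- bot.finish_job(): hands the job in; it is judged then, once.
The state is a dict: "time": time; "q": joint angles; "joint_vel": joint speeds; "joint_torque": joint torques, N m; "tool_pos": TCP position; "tcp_rot": TCP orientation; "wrist_force": force on the tool from outside, world axes, zero at the start; "torque": the same for the moment, N m; "width": opening from 0.0 (shut) to 1.0 (fully open); "grip_force": force on a finger pad.
Only numpy, scipy, OpenCV 4.12 (cv2) and the standard library are available. Lean on these libraries where they do the work, as an engineer would, in place of code of your own. Each camera call takes 0.05 s, during which the arm holds its last target. There are 200 camera calls.

## Task

The pepper mill has toppled over against the butter dish, and the two jars in the wooden condiment tray have drifted apart. Gently close the two jars up against the right-hand end of the tray (as the robot sees it), in the order in which they stand, and stand the mill upright on the tray floor in the space that this frees at the left-hand end, without jamming or banging anything. Leave the butter dish, salt shaker, mug and lemon where they are.

Things in the scene. Friction and masses are not known exactly. Their poses are not given: they have to be found in the camera images.
- tray: light wooden tray, 88 x 188 mm, fixed to the worktop. Origin: centre of its underside; x across it (roughly away from the robot), y along it to its left-hand end, z up; yaw within 20 degrees. Inside 72 mm (x) by 172 mm (y), floor 8 mm up; long sides 26 mm high, ends 48 mm. Both jars and the mill, closed up in a row, leave only about 3 mm to spare
- jam_jar: squat round glass jam jar with a white lid, 66 mm diameter, 84 mm tall, 250 g, too wide for most grippers; it stands in the right-hand half of the tray. Origin: centre of its underside, z up its axis
- spice_jar: slim round spice jar with a green cap, 45 mm diameter, 106 mm tall, 110 g; it stands in the left-hand half of the tray. Origin: centre of its underside, z up its axis; the cap spans 85 to 105 mm
- pepper_mill: turned wooden pepper mill, foot 58 mm across, 170 mm tall, 150 to 300 g. Origin: centre of its foot, z along its axis to the head. Body to 122 mm, round head 123 to 159 mm (48 mm across, widest 141 mm from the foot), small knob on top. At the start its foot's edge is on the worktop and its body leans on the butter dish's lid, head to the right and free above the lid, some 57 degrees from upright
- butter_dish: white ceramic butter dish with a flat wooden lid on, 106 mm (x) by 150 mm (y), lid top 64 mm above the worktop. Origin: centre of its underside; the mill leans on the lid's edge on its +x side, which faces left (as the robot sees it). A bystander
- salt_shaker: glass salt shaker, 44 mm diameter, 90 mm tall, origin at the centre of its underside; a bystander
- mug: green and white mug, 90 mm diameter, 107 mm tall, origin at the centre of its underside; a bystander
- lemon: lemon, 75 x 54 mm, origin under it; a bystander
Mind the look-alikes: they are no part of the job. Leave any black or red look-alike of the spice_jar alone. Leave any blue look-alike of the tray alone.

How it is judged:
By the outcome, as a careful person would: the job done as asked, in the order asked, and still so for the second after the job is handed in, with the robot touching nothing.
It also fails if it takes over 67 s, if anything falls off the work surface, if the arm or the gripper's body presses on something with over 40 N, if the wrist force passes 120 N, or if a joint passes its speed limit or range.

## Working session

There is one attempt and no reset: what is moved stays moved. The work goes in short steps, Python scripts to look and compute and a tool call to move; the robot and the scene stay as the last step left them, time stands still between calls to the robot, and variables do not carry over. Pictures are saved under pics/ and viewed, at most 10 in all, crops included, and the job is handed in when it is done.

Besides the shell and the picture viewer there is one more tool, called after ">>>" as name(argument=value, ...) on one line, values as JSON. play_rows: Moves the arm, as the interface text tells. Its arguments: {"type":"object","properties":{"moves":{"type":"array","items":{"type":"array","items":{"type":"array","items":{"type":"number"}}}},"newtons":{"type":"number"}},"required":["moves"]}

```bash
mkdir -p pics; cat > h.py <<'E'
import numpy as np, cv2
from workcell import bot, vision
def grab(n,tag):
    c=vision.read_camera(n); np.savez(f'{tag}.npz',**c); cv2.imwrite(f'pics/{tag}.png',c['image'][:,:,::-1]); return c
def pts(c):
    v,u=np.mgrid[:400,:640]; d=c['depth']; K=c['K']
    P=np.stack([(u-K[0,2])/K[0,0]*d,(v-K[1,2])/K[1,1]*d,d],-1)
    W=(P-c['t'])@c['R']; W[d==0]=np.nan; return W
E
python3 - <<'E'
from h import *
for n in('top','side'):
    c=grab(n,n+'0'); print(n,c['K'].round(1).tolist(),(-c['R'].T@c['t']).round(3),c['R'].round(2).tolist())
print(bot.read_state())
E
```

```text
top [[393.9, 0.0, 320.1], [0.0, 393.9, 202.2], [0.0, 0.0, 1.0]] [ 0.26  -0.176  1.277] [[0.0, -1.0, 0.01], [-0.99, -0.0, -0.15], [0.15, -0.01, -0.99]]
side [[519.5, 0.0, 317.1], [0.0, 519.5, 195.7], [0.0, 0.0, 1.0]] [-0.871 -0.249  0.668] [[0.05, -1.0, -0.01], [-0.43, -0.02, -0.9], [0.9, 0.05, -0.43]]
{'time': 0.1, 'q': array([ 1.14610032e+00,  2.64675862e-01,  1.60527172e+00, -1.50056142e-06,
        1.27371310e+00, -3.69224112e-02]), 'joint_vel': array([-0.00169952, -0.00177453, -0.00325257, -0.00044761, -0.00036896,
        0.00220936]), 'joint_torque': array([ 1.18214302e-03, -5.16706216e+01, -3.68591130e+01, -1.47931505e-04,
        6.38584679e-03,  1.33358935e-06]), 'tool_pos': array([0.25497193, 0.62425583, 0.23006934]), 'tcp_rot': array([-0.60521233, -3.0822636 ,  0.00316235]), 'wrist_force': array([ 0.16555969, -0.00928571, -0.46425412]), 'torque': array([ 0.02235672, -0.03318455,  0.00312427]), 'grip_force': 0.0, 'width': 1.0007301728864684}
```

View pics/top0.png

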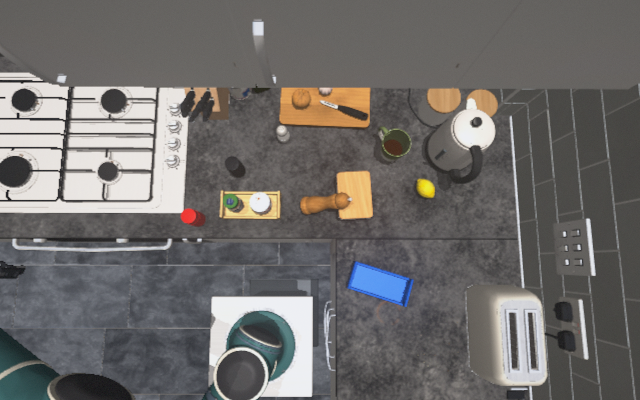

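View pics/side0.png

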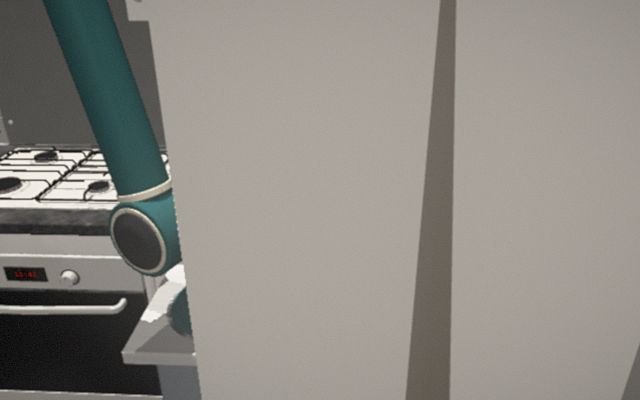

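The top view shows the wooden tray at (250,205), with the green-capped jar at (232,203) and the white-lidded jar at (260,203). The mill runs from its foot at (306,205) to its head at (345,200), leaning on the dish at (354,195). The look-alikes are a black jar (235,166), a red jar (193,216) and a blue tray (380,284). The side view is blocked. The green-capped jar in the wooden tray fits the description, and I'll confirm it in an enlarged crop.

```bash
python3 - <<'E'
from h import *
c=dict(np.load('top0.npz')); W=pts(c)
cv2.imwrite('pics/crop0.png',cv2.resize(c['image'][160:235,210:380,::-1],None,fx=4.7,fy=4.7,interpolation=cv2.INTER_CUBIC))
for u,v in[(232,203),(260,203),(250,166),(306,205),(320,204),(330,202),(345,200),(354,180),(300,180),(282,133),(394,145),(426,188),(235,166),(193,216),(300,230)]:
    print(u,v,W[v,u].round(4))
E
```

```text
232 203 [0.4294 0.0779 0.1171]
260 203 [ 0.4329 -0.0019  0.0943]
250 166 [0.5698 0.0475 0.004 ]
306 205 [ 0.4329 -0.1402  0.0538]
320 204 [ 0.4326 -0.1839  0.0786]
330 202 [ 0.4357 -0.214   0.0996]
345 200 [ 0.4388 -0.258   0.12  ]
354 180 [ 0.5119 -0.2911  0.0604]
300 180 [ 0.5242 -0.1181 -0.0017]
282 133 [ 0.6564 -0.0642  0.0856]
394 145 [ 0.6347 -0.4259  0.0324]
426 188 [ 0.488  -0.5191  0.0545]
235 166 [0.5445 0.0748 0.1073]
193 216 [0.3913 0.1946 0.1079]
300 230 [ 0.3585 -0.1197  0.0006]
```

View pics/crop0.png

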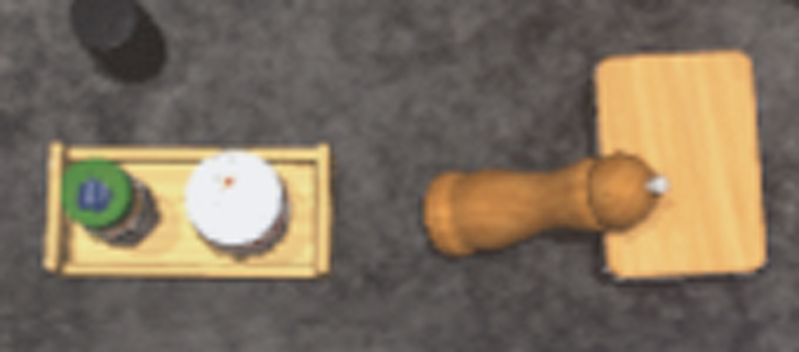

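The crop shows the green cap at crop (97,193) and the white lid at (235,198), both inside the wooden tray (55–325, 145–275). The mill's foot is at (440,213) and its head at (622,190), with the knob to the right. That confirms the identification, so I'll fit the poses next.

```bash
cat >> h.py <<'E'
from scipy.optimize import least_squares
def lid(W,x,y,z0,z1,r):
    m=(np.hypot(W[...,0]-x,W[...,1]-y)<r+.02)&(W[...,2]>z0)&(W[...,2]<z1)
    p=W[m][:,:2].astype(np.float32); c,R=cv2.minEnclosingCircle(p)
    return np.round(p.mean(0),4),np.round(c,4),round(R,4),round(float(np.median(W[m][:,2])),4),len(p)
E
python3 - <<'E'
from h import *
c=dict(np.load('top0.npz')); W=pts(c)
print('spice',lid(W,.429,.078,.108,.13,.0225)); print('jam',lid(W,.433,-.002,.087,.11,.033))
box=lambda x0,x1,y0,y1:(W[...,0]>x0)&(W[...,0]<x1)&(W[...,1]>y0)&(W[...,1]<y1)
for n,b,z in(('Lend',box(.35,.52,.088,.15),(.042,.054)),('Rend',box(.35,.52,-.09,-.04),(.042,.054))):
    m=b&(W[...,2]>z[0])&(W[...,2]<z[1]); p=W[m]; print(n,len(p),p.mean(0).round(4),p.min(0).round(3),p.max(0).round(3)); print(cv2.minAreaRect(p[:,:2].astype(np.float32)*1000))
# whole tray from points 20..54mm
m=box(.36,.5,-.08,.14)&(W[...,2]>.018)&(W[...,2]<.054); print('tray',cv2.minAreaRect(W[m][:,:2].astype(np.float32)*1000))
# dish lid
m=box(.33,.6,-.36,-.2)&(W[...,2]>.055)&(W[...,2]<.068); print('dish',cv2.minAreaRect(W[m][:,:2].astype(np.float32)*1000), np.median(W[m][:,2]))
# mill: surface of revolution with unknown axis; colour mask for mill, z above lid
im=c['image'].astype(int)
m=box(.38,.49,-.32,-.11)&((W[...,2]>.072)|((W[...,2]>.012)&(W[...,1]>-.215)))&(im[...,0]-im[...,2]>40)
p=W[m]; print(len(p))
# head sphere-ish
def prof(s): return np.interp(s,[-5e-3,0,.02,.06,.1,.122,.123,.132,.141,.15,.159],[.029,.029,.029,.024,.02,.021,.0205,.0225,.024,.0225,.017])
def res(a):
    f=np.array([a[0],a[1],.029*np.sin(a[2])]); d=np.array([np.sin(a[2])*np.cos(a[3]),np.sin(a[2])*np.sin(a[3]),np.cos(a[2])])
    q=p-f; s=q@d; r=np.linalg.norm(q-s[:,None]*d,axis=1)
    out=r-prof(s); out[s>.155]=0; out[(s<.122)&(s>.02)]*=.5
    return np.where(s<0,s,out)
o=least_squares(res,[.43,-.135,1.0,-1.5],loss='soft_l1',f_scale=.003); print('mill foot',o.x.round(4),np.degrees(o.x[2:]),np.sqrt(np.mean(res(o.x)**2)))
a=o.x;d=np.array([np.sin(a[2])*np.cos(a[3]),np.sin(a[2])*np.sin(a[3]),np.cos(a[2])]);f=np.array([a[0],a[1],.029*np.sin(a[2])])
q=p-f;s=q@d;r=np.linalg.norm(q-s[:,None]*d,axis=1)
for b in np.arange(-.01,.17,.01):
    k=(s>=b)&(s<b+.01)
    if k.sum(): print(round(b,3),k.sum(),np.median(r[k]).round(4))
print('head',f+.141*d)
E
```

```text
spice (array([0.4367, 0.0845], dtype=float32), array([0.4369, 0.0845]), 0.0223, 0.1142, 177)
jam (array([ 4.367e-01, -3.000e-04], dtype=float32), array([ 0.4367, -0.0006]), 0.0314, 0.0926, 325)
Lend 69 [0.4373 0.1257 0.0476] [0.395 0.089 0.042] [0.48  0.131 0.054]
((436.4212951660156, 126.53862762451172), (74.87932586669922, 45.020652770996094), 28.11076545715332)
Rend 62 [ 0.4352 -0.0533  0.0474] [ 0.393 -0.057  0.043] [ 0.479 -0.049  0.053]
((435.7395935058594, -53.15083312988281), (7.096039772033691, 85.79296875), 88.54436492919922)
tray ((436.73876953125, 37.36220932006836), (189.56166076660156, 88.89318084716797), 89.17072296142578)
dish ((465.3293151855469, -291.9308776855469), (150.55624389648438, 105.4271240234375), 3.1685056686401367) 0.06416990949574311
710
mill foot [ 0.4365 -0.1374  0.9883 -1.5299] [ 56.62662254 -87.65783313] 0.0020419973625908157
-0.01 2 0.0271
0.0 39 0.0284
0.01 59 0.0263
0.02 38 0.0264
0.03 49 0.0262
0.04 49 0.0255
0.05 44 0.0241
0.06 49 0.021
0.07 36 0.0188
0.08 29 0.0188
0.09 27 0.0205
0.1 35 0.0221
0.11 40 0.0228
0.12 43 0.0233
0.13 41 0.0243
0.14 68 0.0225
0.15 58 0.0149
0.16 4 0.0044
head [ 0.44127315 -0.25506163  0.10178108]
```

```bash
cat >> h.py <<'E'
from scipy.spatial.transform import Rotation as Ro, Slerp
def frame(z,y):  # tool frame with z approach dir, y closing dir
    z=np.array(z,float);z/=np.linalg.norm(z);y=np.array(y,float);y-=z*(y@z);y/=np.linalg.norm(y)
    return Ro.from_matrix(np.stack([np.cross(y,z),y,z],1))
def plan(pos,R,n,jaw,p0=None,R0=None):
    if p0 is None: s=bot.read_state(); p0=s['tool_pos']; R0=Ro.from_rotvec(s['tcp_rot'])
    if R is None: R=R0
    sl=Slerp([0,1],Ro.concatenate([R0,R])); p,r=np.array(p0),R0
    out=[]
    for i in range(1,n+1):
        q=p0+(np.array(pos)-p0)*i/n; rr=sl(i/n)
        w=((r.inv()*rr).as_rotvec()/.5).round(3); t=(r.inv().apply(q-p)/.1).round(3)
        out.append([*w.tolist(),*t.tolist(),jaw]); p=p+r.apply(t*.1); r=r*Ro.from_rotvec(w*.5)
    for i in range(0,n,5): print(str(out[i:i+5]).replace(' ',''))
    return p,r
TY=np.array([.0105,.99994,0]); TX=np.array([.99994,-.0105,0])
DOWN=frame([0,0,-1],TX)
E
python3 -c "
from h import *
print(DOWN.as_matrix().round(2).tolist(), (Ro.from_rotvec(bot.read_state()['tcp_rot']).inv()*DOWN).as_rotvec())
p,r=plan([.4369,.0845,.17],DOWN,15,85)
plan([.4369,.0845,.058],DOWN,5,85,p,r)"
```

```text
[[0.01, 1.0, 0.0], [1.0, -0.01, 0.0], [0.0, 0.0, -1.0]] [-1.86001329e-03  1.16751514e-03  1.19352297e+00]
[[-0.0,0.0,0.159,-0.248,-0.287,0.041,85],[-0.0,0.0,0.159,-0.271,-0.267,0.04,85],[-0.001,0.001,0.159,-0.29,-0.244,0.041,85],[0.0,-0.0,0.16,-0.31,-0.22,0.04,85],[-0.0,-0.0,0.159,-0.325,-0.195,0.041,85]]
[[-0.001,-0.0,0.159,-0.341,-0.169,0.04,85],[0.0,0.0,0.159,-0.352,-0.141,0.04,85],[-0.0,0.0,0.159,-0.363,-0.112,0.04,85],[-0.0,0.0,0.159,-0.37,-0.084,0.041,85],[-0.0,0.001,0.159,-0.376,-0.053,0.04,85]]
[[-0.001,-0.0,0.16,-0.379,-0.024,0.04,85],[-0.0,-0.0,0.159,-0.38,0.007,0.04,85],[-0.0,0.0,0.159,-0.378,0.037,0.04,85],[-0.001,0.0,0.159,-0.374,0.066,0.04,85],[0.0,0.0,0.159,-0.367,0.096,0.041,85]]
[[0.0,0.0,0.0,0.0,0.0,0.224,85],[0.0,0.0,0.0,0.0,0.0,0.224,85],[0.0,0.0,0.0,0.0,0.0,0.224,85],[0.0,0.0,0.0,0.0,0.0,0.224,85],[0.0,0.0,0.0,0.0,0.0,0.224,85]]
```

>>> play_rows(moves=[[[0,0,0.159,-0.248,-0.287,0.04,85],[0,0,0.159,-0.271,-0.267,0.04,85],[0,0,0.159,-0.29,-0.244,0.04,85],[0,0,0.159,-0.31,-0.22,0.04,85],[0,0,0.159,-0.325,-0.195,0.04,85]]])

```text
time: 0.52
tool_pos: [0.3158, 0.4431, 0.2104]
tcp_rot: [-1.207, -2.901, 0.002]
wrist_force: [0.6, -0.7, -0.3]
width: 0.997
grip_force: 0.0
```

>>> play_rows(moves=[[[0,0,0.159,-0.341,-0.169,0.04,85],[0,0,0.159,-0.352,-0.141,0.04,85],[0,0,0.159,-0.363,-0.112,0.04,85],[0,0,0.159,-0.37,-0.084,0.04,85],[0,0,0.159,-0.376,-0.053,0.04,85]]])

```text
time: 0.93
tool_pos: [0.3765, 0.2633, 0.1908]
tcp_rot: [-1.756, -2.605, 0.0]
wrist_force: [0.8, -0.5, 0.6]
width: 0.996
grip_force: 0.0
```

>>> play_rows(moves=[[[0,0,0.159,-0.379,-0.024,0.04,85],[0,0,0.159,-0.38,0.007,0.04,85],[0,0,0.159,-0.378,0.037,0.04,85],[0,0,0.159,-0.374,0.066,0.04,85],[0,0,0.159,-0.367,0.096,0.04,85]]])

```text
time: 1.35
tool_pos: [0.4373, 0.0834, 0.1709]
tcp_rot: [-2.236, -2.207, -0.0]
wrist_force: [0.3, 0.3, 0.5]
width: 1.0
grip_force: 0.0
```

```bash
python3 -c "
from h import *
s=bot.read_state();print(s['tool_pos'],s['q'].round(3),s['wrist_force'])
print(Ro.from_rotvec(s['tcp_rot']).as_matrix().round(4).tolist())
plan([.4369,.0845,.058],DOWN,5,85)"
```

```text
[0.43729046 0.08338063 0.17093411] [ 0.132 -0.133  2.141  0.     1.134  0.146] [0.26388761 0.27834906 0.45517512]
[[0.0134, 0.9999, 0.0], [0.9999, -0.0134, 0.0], [0.0, 0.0, -1.0]]
[[0.0,-0.0,-0.001,0.002,-0.001,0.226,85],[0.0,-0.0,-0.001,0.002,-0.001,0.226,85],[0.0,-0.0,-0.001,0.003,-0.0,0.226,85],[0.0,-0.0,-0.002,0.002,-0.001,0.225,85],[0.0,-0.0,-0.001,0.002,-0.001,0.226,85]]
```

>>> play_rows(moves=[[[0,0,0,0.002,0,0.226,85],[0,0,0,0.002,0,0.226,85],[0,0,0,0.002,0,0.226,85],[0,0,0,0.002,0,0.226,85],[0,0,0,0.002,0,0.22,85]]])

```text
time: 1.77
tool_pos: [0.437, 0.0859, 0.0576]
tcp_rot: [-2.233, -2.21, 0.001]
wrist_force: [-0.9, -0.0, -0.4]
width: 0.997
grip_force: 0.0
```

>>> play_rows(moves=[[[0,0,0,0,0,0,60],[0,0,0,0,0,0,52],[0,0,0,0,0,0,46],[0,0,0,0,0,0,42],[0,0,0,0,0,0,40]]], newtons=20)

```text
time: 2.18
tool_pos: [0.4388, 0.0865, 0.0604]
tcp_rot: [2.231, 2.21, 0.004]
wrist_force: [-0.5, 0.1, -1.4]
width: 0.521
grip_force: 20.6
```

>>> play_rows(moves=[[[0,0,0,0,0,0,40],[0,0,0,0,0,0,40],[0,0,0,0,0,0,40],[0,0,0,0,0,0,40]]])

```text
time: 2.52
tool_pos: [0.4388, 0.0865, 0.0603]
tcp_rot: [2.231, 2.21, 0.003]
wrist_force: [-0.5, 0.1, 5.9]
width: 0.518
grip_force: 21.1
```

>>> play_rows(moves=[[[0,0,0,0,0,-0.03,40],[0,0,0,-0.06,0,0,40],[0,0,0,-0.07,0,0,40],[0,0,0,-0.06,0,0,40],[0,0,0,-0.05,0,0,40]]])

```text
time: 2.93
tool_pos: [0.4367, 0.0613, 0.0615]
tcp_rot: [-2.232, -2.21, 0.001]
wrist_force: [-0.4, -0.3, -1.6]
width: 0.519
grip_force: 20.7
```

>>> play_rows(moves=[[[0,0,0,-0.03,0,0,40],[0,0,0,-0.03,0,0,40],[0,0,0,-0.03,0,0,40],[0,0,0,-0.03,0,0,40],[0,0,0,-0.03,0,0,40]]])

```text
time: 3.35
tool_pos: [0.4372, 0.0472, 0.062]
tcp_rot: [-2.232, -2.211, -0.001]
wrist_force: [0.4, 2.1, -0.2]
width: 0.525
grip_force: 20.8
```

>>> play_rows(moves=[[[0,0,0,-0.02,0,0,40],[0,0,0,-0.02,0,0,40],[0,0,0,-0.015,0,0,40]]])

```text
time: 3.6
tool_pos: [0.437, 0.0416, 0.0619]
tcp_rot: [-2.232, -2.211, -0.0]
wrist_force: [0.2, 1.8, -0.4]
width: 0.52
grip_force: 20.8
```

>>> play_rows(moves=[[[0,0,0,-0.01,0,0,40],[0,0,0,-0.01,0,0,40]]])

```text
time: 3.77
tool_pos: [0.437, 0.0397, 0.0619]
tcp_rot: [-2.232, -2.211, -0.0]
wrist_force: [0.4, 2.0, -0.5]
width: 0.518
grip_force: 20.8
```

>>> play_rows(moves=[[[0,0,0,-0.01,0,0,40],[0,0,0,-0.01,0,0,40]]])

```text
time: 3.93
tool_pos: [0.4373, 0.0387, 0.0621]
tcp_rot: [-2.232, -2.209, -0.003]
wrist_force: [-0.3, 9.1, 1.3]
width: 0.521
grip_force: 20.9
```

>>> play_rows(moves=[[[0,0,0,-0.01,0,0,40],[0,0,0,0,0,0,40]]])

```text
time: 4.1
tool_pos: [0.4374, 0.0384, 0.0623]
tcp_rot: [-2.232, -2.208, -0.005]
wrist_force: [-0.1, 9.4, 1.3]
width: 0.522
grip_force: 20.4
```

>>> play_rows(moves=[[[0,0,0,0.012,0,0.01,40],[0,0,0,0,0,0,40],[0,0,0,0,0,0,46],[0,0,0,0,0,0,52],[0,0,0,0,0,0,60]]])

```text
time: 4.52
tool_pos: [0.4369, 0.0376, 0.0609]
tcp_rot: [2.231, 2.211, -0.001]
wrist_force: [-0.3, 0.4, 0.1]
width: 0.702
grip_force: 0.0
```

>>> play_rows(moves=[[[0,0,0,0,0,0,85],[0,0,0,0,0,0,85],[0,0,0,0,0,-0.1,85],[0,0,0,0,0,-0.4,85],[0,0,0,0,0,-0.4,85]]])

```text
time: 4.93
tool_pos: [0.4344, 0.0377, 0.1502]
tcp_rot: [-2.229, -2.208, 0.007]
wrist_force: [1.9, -0.6, 0.2]
width: 0.995
grip_force: 0.0
```

```bash
python3 -c "
from h import *
s=bot.read_state();print(s['tool_pos'],s['q'].round(3))
# stage: head grasp tilted along mill axis
d=np.array([np.sin(.9883)*np.cos(-1.5299),np.sin(.9883)*np.sin(-1.5299),np.cos(.9883)])
f=np.array([.4365,-.1374,.0242]); z=-d
R=frame(z,[1,0.04,0]); print(R.as_matrix().round(3).tolist())
g=f+.141*d; tcp=g+.019*z; pre=tcp-.10*z
print('tcp',tcp,'pre',pre)
plan([pre[0],pre[1]-.0,.26],R,20,85)
"
```

```text
[0.43443637 0.03773924 0.15024115] [ 0.03  -0.126  2.175 -0.     1.099  0.039]
[[-0.022, 0.999, -0.034], [0.55, 0.041, 0.834], [0.835, -0.0, -0.55]]
tcp [ 0.44066541 -0.23919604  0.09131346] pre [ 0.44407967 -0.32263541  0.14632449]
[[0.002,0.099,-0.005,-0.18,0.006,-0.055,85],[0.002,0.099,-0.005,-0.177,0.006,-0.064,85],[0.002,0.098,-0.005,-0.174,0.005,-0.072,85],[0.002,0.099,-0.005,-0.17,0.005,-0.081,85],[0.002,0.099,-0.004,-0.166,0.004,-0.089,85]]
[[0.002,0.099,-0.005,-0.162,0.004,-0.097,85],[0.002,0.099,-0.005,-0.156,0.003,-0.105,85],[0.002,0.099,-0.005,-0.151,0.003,-0.113,85],[0.002,0.098,-0.005,-0.145,0.002,-0.12,85],[0.002,0.099,-0.005,-0.139,0.002,-0.127,85]]
[[0.002,0.099,-0.005,-0.133,0.001,-0.134,85],[0.001,0.099,-0.005,-0.126,0.001,-0.14,85],[0.002,0.099,-0.005,-0.119,0.001,-0.146,85],[0.002,0.099,-0.005,-0.111,-0.0,-0.152,85],[0.002,0.098,-0.004,-0.104,-0.001,-0.158,85]]
[[0.002,0.099,-0.005,-0.096,-0.0,-0.162,85],[0.002,0.099,-0.005,-0.088,-0.001,-0.166,85],[0.002,0.099,-0.005,-0.079,-0.002,-0.171,85],[0.002,0.099,-0.005,-0.071,-0.002,-0.175,85],[0.002,0.099,-0.005,-0.062,-0.002,-0.178,85]]
```

```bash
cat >> h.py <<'E'
a=np.radians(40); MZ=np.array([-.034*np.sin(a)/.834,np.sin(a),-np.cos(a)]); MZ/=np.linalg.norm(MZ)
MR=frame(MZ,[1,.041,0]); G=np.array([.4413,-.2551,.1018]); MT=G+.019*MZ
E
python3 -c "
from h import *
pre=MT-.09*MZ; print(pre,MT)
p,r=plan([pre[0],pre[1],pre[2]+.06],MR,15,85)
"
```

```text
[ 0.4431599  -0.30072226  0.15617049] [ 0.44080228 -0.24289123  0.08725015]
[[0.002,0.093,-0.007,-0.226,0.008,-0.044,85],[0.001,0.093,-0.007,-0.223,0.007,-0.054,85],[0.002,0.093,-0.006,-0.221,0.006,-0.065,85],[0.001,0.094,-0.007,-0.217,0.005,-0.075,85],[0.002,0.093,-0.007,-0.213,0.005,-0.085,85]]
[[0.001,0.093,-0.007,-0.21,0.003,-0.095,85],[0.002,0.093,-0.006,-0.205,0.003,-0.104,85],[0.001,0.093,-0.007,-0.2,0.002,-0.114,85],[0.002,0.093,-0.007,-0.194,0.002,-0.123,85],[0.001,0.094,-0.007,-0.188,0.001,-0.132,85]]
[[0.002,0.093,-0.006,-0.182,-0.0,-0.141,85],[0.001,0.093,-0.007,-0.175,-0.001,-0.149,85],[0.002,0.093,-0.007,-0.168,-0.002,-0.157,85],[0.002,0.093,-0.006,-0.161,-0.002,-0.164,85],[0.001,0.093,-0.007,-0.153,-0.002,-0.172,85]]
```

>>> play_rows(moves=[[[0.002,0.093,-0.007,-0.226,0.008,-0.044,85],[0.001,0.093,-0.007,-0.223,0.007,-0.054,85],[0.002,0.093,-0.006,-0.221,0.006,-0.065,85],[0.001,0.093,-0.007,-0.217,0.005,-0.075,85],[0.002,0.093,-0.007,-0.213,0.005,-0.085,85]]])

```text
time: 5.35
tool_pos: [0.44, -0.0759, 0.1745]
tcp_rot: [-2.088, -2.106, -0.246]
wrist_force: [0.5, 0.3, -0.6]
width: 0.994
grip_force: 0.0
```

>>> play_rows(moves=[[[0.001,0.093,-0.007,-0.21,0.003,-0.095,85],[0.002,0.093,-0.006,-0.205,0.003,-0.104,85],[0.001,0.093,-0.007,-0.2,0.002,-0.114,85],[0.002,0.093,-0.007,-0.194,0.002,-0.123,85],[0.001,0.093,-0.007,-0.188,0.001,-0.132,85]]])

```text
time: 5.77
tool_pos: [0.4425, -0.1893, 0.1961]
tcp_rot: [-1.935, -1.985, -0.462]
wrist_force: [-0.3, 0.5, -0.1]
width: 0.995
grip_force: 0.0
```

>>> play_rows(moves=[[[0.002,0.093,-0.006,-0.182,0,-0.141,85],[0.001,0.093,-0.007,-0.175,-0.001,-0.149,85],[0.002,0.093,-0.007,-0.168,-0.002,-0.157,85],[0.002,0.093,-0.006,-0.161,-0.002,-0.164,85],[0.001,0.093,-0.007,-0.153,-0.002,-0.172,85]]])

```text
time: 6.18
tool_pos: [0.4452, -0.3021, 0.2179]
tcp_rot: [-1.774, -1.853, -0.654]
wrist_force: [0.8, 0.3, 0.4]
width: 0.991
grip_force: 0.0
```

```bash
python3 -c "
from h import *
s=bot.read_state();print(s['tool_pos'],s['q'].round(3),np.degrees((Ro.from_rotvec(s['tcp_rot']).inv()*MR).magnitude()))
c=grab('top','top1');W=pts(c)
print('spice',lid(W,.437,.039,.108,.13,.0225)); print('jam',lid(W,.437,-.016,.087,.1,.033))
pre=MT-.06*MZ
p,r=plan(pre,MR,5,85)
p,r=plan(MT,MR,5,85,p,r)
"
```

```text
[ 0.44521828 -0.3020914   0.2179395 ] [-0.896  0.366  1.652  0.399  1.705 -1.005] 0.39762667923192946
spice (array([0.4358, 0.0383], dtype=float32), array([0.4362, 0.0387]), 0.0225, 0.1143, 179)
jam (array([ 0.4363, -0.0169], dtype=float32), array([ 0.434 , -0.0086]), 0.0401, 0.0929, 343)
[[0.003,0.0,0.001,-0.068,-0.005,0.16,85],[0.002,0.001,0.0,-0.067,-0.004,0.16,85],[0.003,-0.0,0.001,-0.068,-0.005,0.159,85],[0.003,0.0,0.0,-0.068,-0.004,0.16,85],[0.003,0.0,0.001,-0.068,-0.004,0.16,85]]
[[-0.0,0.0,-0.0,0.0,0.0,0.12,85],[-0.0,0.0,-0.0,0.0,0.0,0.12,85],[-0.0,0.0,-0.0,0.0,0.0,0.12,85],[-0.0,0.0,-0.0,0.0,0.0,0.12,85],[-0.0,0.0,-0.0,0.0,0.001,0.12,85]]
```

View pics/top1.png

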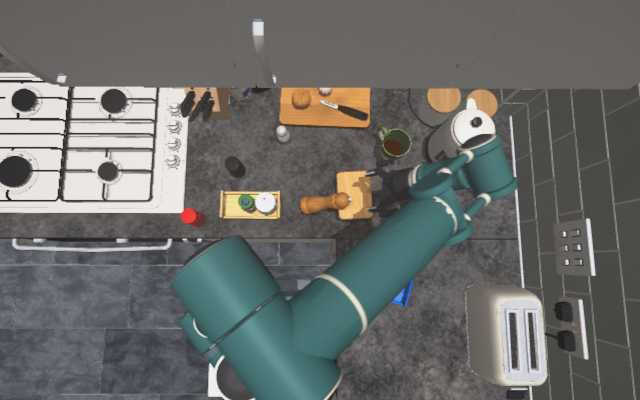

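The jars are closed up (spice cap at (246,202), jam lid at (265,203)) and the gripper sits right of the mill's head at (343,201). The wrist (490,165) looks close to the kettle (475,130), so I'll check that clearance.

```bash
python3 -c "
from h import *
A=pts(dict(np.load('top0.npz')));B=pts(dict(np.load('top1.npz')))
k=A[100:185,425:500].reshape(-1,3);k=k[(k[:,2]>.03)];print('kettle',np.nanpercentile(k,[1,50,99],axis=0).round(3).tolist())
for z in (.1,.15,.2,.25):
    q=k[k[:,2]>z]; print(z,q.min(0).round(3),q.max(0).round(3)) if len(q) else 0
m=(B[...,2]-A[...,2]>.03); 
for v,u in[(165,490),(190,505),(150,480),(170,450),(180,400),(205,470)]: print(u,v,B[v,u].round(3),A[v,u].round(3))
"
```

```text
kettle [[0.492, -0.73, 0.034], [0.616, -0.593, 0.179], [0.756, -0.522, 0.249]]
0.1 [ 0.488 -0.735  0.1  ] [ 0.761 -0.516  0.255]
0.15 [ 0.488 -0.676  0.15 ] [ 0.715 -0.541  0.255]
0.2 [ 0.49  -0.676  0.2  ] [ 0.715 -0.547  0.255]
0.25 [ 0.626 -0.624  0.25 ] [ 0.649 -0.598  0.255]
490 165 [ 0.446 -0.513  0.528] [ 0.576 -0.749  0.004]
505 190 [ 0.4   -0.55   0.507] [ 0.492 -0.795  0.001]
480 150 [ 0.472 -0.49   0.542] [ 0.56  -0.619  0.238]
450 170 [ 0.427 -0.421  0.566] [ 0.546 -0.598  0.055]
400 180 [ 0.45  -0.372  0.36 ] [ 0.525 -0.45  -0.003]
470 205 [ 0.441 -0.675  0.004] [ 0.442 -0.678 -0.002]
```

>>> play_rows(moves=[[[0.003,0,0.001,-0.068,-0.005,0.16,85],[0.002,0,0,-0.068,-0.004,0.16,85],[0.003,0,0,-0.068,-0.005,0.16,85],[0.003,0,0,-0.068,-0.004,0.16,85],[0.003,0,0.001,-0.068,-0.004,0.16,85]]])

```text
time: 6.65
tool_pos: [0.4424, -0.2754, 0.1335]
tcp_rot: [-1.772, -1.853, -0.644]
wrist_force: [-0.6, -0.4, -1.0]
width: 0.994
grip_force: 0.0
```

>>> play_rows(moves=[[[0,0,0,0,0,0.12,85],[0,0,0,0,0,0.12,85],[0,0,0,0,0,0.12,85],[0,0,0,0,0,0.12,85],[0,0,0,0,0,0.12,85]]])

```text
time: 7.07
tool_pos: [0.441, -0.2363, 0.0876]
tcp_rot: [-1.772, -1.854, -0.644]
wrist_force: [-0.0, -0.3, 0.4]
width: 0.995
grip_force: 0.0
```

```bash
python3 -c "
from h import *
s=bot.read_state();print(s['tool_pos'],MT,s['q'].round(3),s['wrist_force'])
plan(MT,MR,1,85)
c=grab('top','top2');cv2.imwrite('pics/c2.png',cv2.resize(c['image'][160:235,270:420,::-1],None,fx=5,fy=5,interpolation=cv2.INTER_CUBIC))
"
```

```text
[ 0.4410105  -0.23626654  0.0875667 ] [ 0.44080228 -0.24289123  0.08725015] [-0.833  0.422  1.846  0.426  1.456 -1.056] [-0.00384396 -0.34133783  0.39723988]
[[-0.003,0.004,0.007,-0.053,-0.005,-0.04,85]]
```

View pics/c2.png

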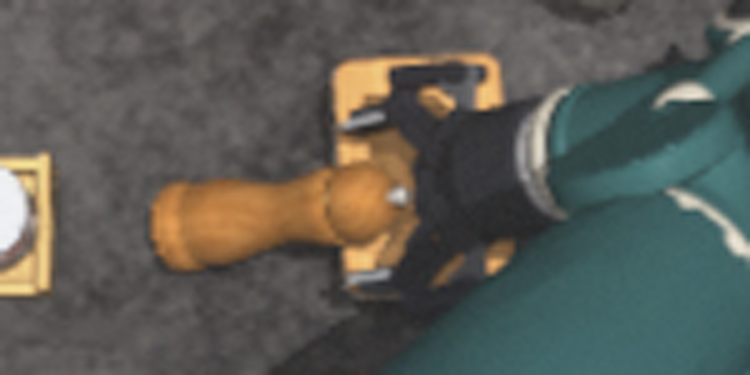

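>>> play_rows(moves=[[[-0.003,0.004,0.007,-0.053,-0.005,-0.04,85],[0,0,0,0,0,0,65],[0,0,0,0,0,0,55],[0,0,0,0,0,0,50],[0,0,0,0,0,0,46]]], newtons=20)

```text
time: 7.53
tool_pos: [0.4409, -0.2442, 0.0879]
tcp_rot: [-1.775, -1.848, -0.646]
wrist_force: [0.8, -0.3, 0.4]
width: 0.553
grip_force: 20.6
```

>>> play_rows(moves=[[[0,0,0,0,0,0,42],[0,0,0,0,0,0,40],[0,0,0,0,0,0,40]]])

```text
time: 7.78
tool_pos: [0.4409, -0.2441, 0.0878]
tcp_rot: [-1.775, -1.848, -0.646]
wrist_force: [0.3, -1.7, 1.3]
width: 0.554
grip_force: 20.6
```

>>> play_rows(moves=[[[0,0,0,0,0,0,40],[0,0,0,0,0,0,40]]], newtons=70)

```text
time: 7.95
tool_pos: [0.4408, -0.2438, 0.0877]
tcp_rot: [-1.775, -1.848, -0.646]
wrist_force: [0.5, -2.3, 2.5]
width: 0.531
grip_force: 70.9
```

```bash
python3 -c "
from h import *
s=bot.read_state();p0=s['tool_pos']
p,r=plan(p0+[0,0,.09],None,5,40)
"
```

```text
[[0.0,0.0,0.0,0.116,-0.0,-0.138,40],[0.0,0.0,0.0,0.116,-0.0,-0.138,40],[0.0,0.0,0.0,0.115,-0.0,-0.137,40],[0.0,0.0,0.0,0.116,-0.0,-0.138,40],[0.0,0.0,0.0,0.116,-0.0,-0.138,40]]
```

>>> play_rows(moves=[[[0,0,0,0.06,0,-0.07,40],[0,0,0,0.116,0,-0.138,40],[0,0,0,0.116,0,-0.138,40],[0,0,0,0.116,0,-0.138,40],[0,0,0,0.116,0,-0.138,40]]])

```text
time: 8.37
tool_pos: [0.4399, -0.2428, 0.1691]
tcp_rot: [-1.773, -1.846, -0.645]
wrist_force: [0.5, -0.6, -2.7]
width: 0.531
grip_force: 71.9
```

```bash
python3 -c "
from h import *
s=bot.read_state();print(s['tool_pos'],s['wrist_force'],s['torque'],s['grip_force'],s['width'])
c=grab('top','top3');W=pts(c)
cv2.imwrite('pics/c3.png',cv2.resize(c['image'][140:240,230:390,::-1],None,fx=5,fy=5,interpolation=cv2.INTER_CUBIC))
im=c['image'].astype(int)
m=(W[...,0]>.37)&(W[...,0]<.5)&(W[...,1]>-.28)&(W[...,1]<-.08)&(W[...,2]>.08)&(im[...,0]-im[...,2]>40)
P=W[m]
for y in np.arange(-.28,-.08,.015):
    k=(P[:,1]>=y)&(P[:,1]<y+.015)
    if k.sum()>3: print(y.round(3),k.sum(),P[k][:,2].max().round(3),P[k][:,0].mean().round(4))
"
```

```text
[ 0.43988978 -0.24279773  0.16914459] [ 0.54755092 -0.63635182 -2.66430009] [-7.23870181e-01 -5.10446852e-02  6.96942015e-04] 71.89129419915844 0.5305625012528801
-0.28 15 0.237 0.4503
-0.265 74 0.204 0.4392
-0.25 95 0.207 0.4372
-0.235 82 0.204 0.4354
-0.22 77 0.19 0.4358
-0.205 65 0.172 0.4352
-0.19 77 0.162 0.4338
-0.175 104 0.155 0.433
-0.16 90 0.15 0.4322
-0.145 91 0.138 0.4323
-0.13 26 0.129 0.4349
```

View pics/c3.png

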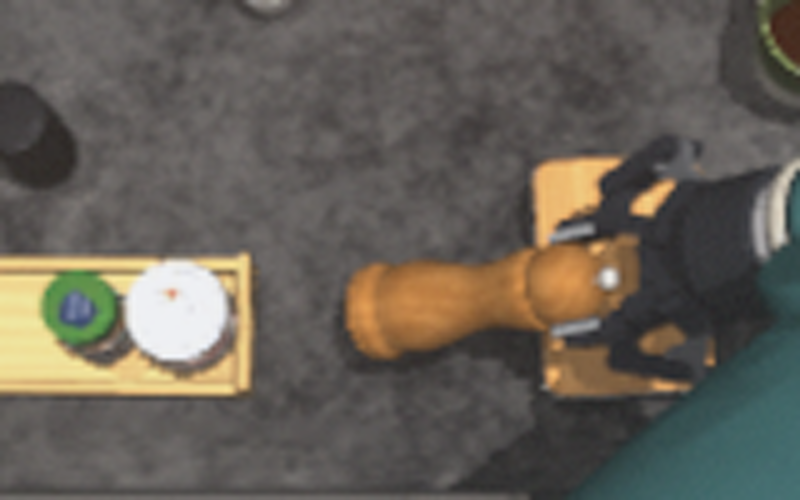

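The mill is held firmly: foot at crop (370,310), head at (575,280) between the pads. I'll refit its pose in the hand and plan the uprighting.

```bash
cat >> h.py <<'E'
SB=np.array([0,.005,.015,.025,.035,.045,.055,.065,.075,.085,.095,.105,.115,.122,.127,.132,.141,.15,.156])
RB=np.array([.029,.0288,.0275,.0268,.0266,.0258,.0245,.0215,.0190,.019,.0207,.0223,.0231,.0228,.0215,.023,.0242,.0225,.018])
def fitmill(W,m,f0,d0):
    p=W[m]
    def un(a): d=np.array([a[3],a[4],0])+0; d[2]=0; b=B@np.array([a[3],a[4],1.]); return a[:3],b/np.linalg.norm(b)
    d0=np.array(d0)/np.linalg.norm(d0); e=np.cross(d0,[1,0,0]); e/=np.linalg.norm(e); B=np.stack([np.cross(e,d0),e,d0],1)
    def res(a):
        f,d=un(a); q=p-f; s=q@d; r=np.linalg.norm(q-s[:,None]*d,axis=1)
        o=r-np.interp(s,SB,RB); o=np.where(s<0,np.where(r<.029,-s,np.hypot(s,r-.029)),o); o[s>.157]=0; return o
    o=least_squares(res,[*f0,0,0],loss='soft_l1',f_scale=.002); f,d=un(o.x)
    return f,d,np.median(abs(res(o.x))),len(p)
def millmask(c,W,x0,x1,y0,y1,z0):
    im=c['image'].astype(int); return (W[...,0]>x0)&(W[...,0]<x1)&(W[...,1]>y0)&(W[...,1]<y1)&(W[...,2]>z0)&(im[...,0]-im[...,2]>40)
E
python3 -c "
from h import *
c=dict(np.load('top0.npz'));W=pts(c)
m=millmask(c,W,.38,.49,-.32,-.11,.012)&((W[...,2]>.072)|(W[...,1]>-.215))
print(fitmill(W,m,[.4365,-.1374,.0242],[.034,-.834,.55]))
c=dict(np.load('top3.npz'));W=pts(c)
m=millmask(c,W,.38,.475,-.275,-.08,.085)
f,d,e,n=fitmill(W,m,[.4365,-.1374,.105],[.034,-.834,.55]);print(f,d,e,n,'head',f+.141*d)
s=bot.read_state();R0=Ro.from_rotvec(s['tcp_rot']);p0=s['tool_pos']
print('grasp',p0-.019*R0.as_matrix()[:,2])
# rotation bringing d to z
ax=np.cross(d,[0,0,1]);rot=Ro.from_rotvec(ax/np.linalg.norm(ax)*np.arccos(d[2])); R1=rot*R0
fi=R0.inv().apply(f-p0); np.savez('hand.npz',fi=fi,di=R0.inv().apply(d))
print('tool y',R1.as_matrix()[:,1],'z',R1.as_matrix()[:,2],np.degrees(np.arccos(d[2])))
t1=np.array([.437,-.15,.13])-R1.apply(fi); print(t1)
p,r=plan(t1,R1,15,40)
t2=np.array([.437,.0925,.13])-R1.apply(fi)
p,r=plan(t2,R1,10,40,p,r);print(p)
"
```

```text
(array([ 0.43540396, -0.13436772,  0.02228132]), array([ 0.04261496, -0.83439612,  0.54951531]), np.float64(0.001052639175547999), 710)
[ 0.43518854 -0.13548669  0.09848605] [ 0.02898253 -0.81177813  0.58324633] 0.0009538893748779354 792 head [ 0.43927508 -0.24994741  0.18072378]
grasp [ 0.44189595 -0.25610322  0.1875789 ]
tool y [ 0.99917133  0.04052214 -0.00382318] z [ 0.00635415 -0.24807358 -0.96872035] 54.320802387217036
[ 0.43945005 -0.15270324  0.26166565]
[[0.001,-0.126,0.0,0.085,0.001,-0.006,40],[0.0,-0.127,0.001,0.084,0.002,-0.012,40],[0.001,-0.126,-0.0,0.083,0.001,-0.017,40],[0.001,-0.127,0.0,0.082,0.001,-0.022,40],[0.001,-0.126,0.001,0.08,0.001,-0.027,40]]
[[0.0,-0.126,-0.0,0.078,0.002,-0.032,40],[0.001,-0.127,0.0,0.077,0.001,-0.037,40],[0.001,-0.126,0.001,0.073,0.001,-0.042,40],[0.0,-0.127,-0.0,0.071,0.001,-0.047,40],[0.001,-0.126,0.0,0.068,0.001,-0.05,40]]
[[0.001,-0.126,0.0,0.065,0.001,-0.055,40],[0.001,-0.127,0.001,0.061,0.001,-0.059,40],[0.0,-0.126,0.0,0.057,0.001,-0.063,40],[0.001,-0.127,0.0,0.053,0.001,-0.066,40],[0.001,-0.126,0.001,0.048,0.001,-0.07,40]]
[[-0.0,-0.0,-0.0,0.235,0.01,-0.06,40],[-0.0,-0.0,-0.0,0.235,0.01,-0.06,40],[-0.0,-0.0,-0.0,0.234,0.009,-0.06,40],[-0.0,-0.0,-0.0,0.235,0.01,-0.06,40],[-0.0,-0.0,-0.0,0.235,0.01,-0.061,40]]
[[-0.0,-0.0,-0.0,0.235,0.01,-0.06,40],[-0.0,-0.0,-0.0,0.234,0.01,-0.06,40],[-0.0,-0.0,-0.0,0.235,0.01,-0.06,40],[-0.0,-0.0,-0.0,0.235,0.009,-0.06,40],[-0.0,-0.0,-0.0,0.235,0.01,-0.06,40]]
[0.43941571 0.08983496 0.26165087]
```

>>> play_rows(moves=[[[0.001,-0.126,0,0.085,0.001,-0.006,40],[0,-0.127,0,0.084,0.001,-0.012,40],[0.001,-0.126,0,0.083,0.001,-0.017,40],[0.001,-0.127,0,0.082,0.001,-0.022,40],[0.001,-0.126,0.001,0.08,0.001,-0.027,40]]])

```text
time: 8.83
tool_pos: [0.4391, -0.2125, 0.1979]
tcp_rot: [-1.967, -2.049, -0.375]
wrist_force: [-1.0, 0.4, -3.1]
width: 0.535
grip_force: 72.0
```

>>> play_rows(moves=[[[0,-0.126,0,0.078,0.002,-0.032,40],[0.001,-0.127,0,0.077,0.001,-0.037,40],[0.001,-0.126,0.001,0.073,0.001,-0.042,40],[0,-0.127,0,0.071,0.001,-0.047,40],[0.001,-0.126,0,0.068,0.001,-0.05,40]]])

```text
time: 9.25
tool_pos: [0.4383, -0.1819, 0.2275]
tcp_rot: [-2.139, -2.229, -0.064]
wrist_force: [-0.9, 0.2, -2.9]
width: 0.531
grip_force: 72.0
```

>>> play_rows(moves=[[[0.001,-0.126,0,0.065,0.001,-0.055,40],[0.001,-0.127,0.001,0.061,0.001,-0.059,40],[0,-0.126,0,0.057,0.001,-0.063,40],[0.001,-0.127,0,0.053,0.001,-0.066,40],[0.001,-0.126,0.001,0.048,0.001,-0.07,40]]])

```text
time: 9.67
tool_pos: [0.4375, -0.1516, 0.257]
tcp_rot: [2.046, 2.132, -0.266]
wrist_force: [-1.0, -0.3, -3.2]
width: 0.536
grip_force: 72.0
```

```bash
python3 -c "
from h import *
s=bot.read_state();print(s['tool_pos'],s['q'].round(3),s['wrist_force'],s['torque'],s['grip_force'],s['width'])
R0=Ro.from_rotvec(s['tcp_rot']);p0=s['tool_pos'];h=np.load('hand.npz')
print('pred foot',p0+R0.apply(h['fi']),R0.apply(h['di']),'z',R0.as_matrix()[:,2])
c=grab('top','top4');W=pts(c)
cv2.imwrite('pics/c4.png',cv2.resize(c['image'][140:240,210:370,::-1],None,fx=5,fy=5,interpolation=cv2.INTER_CUBIC))
m=millmask(c,W,.38,.49,-.2,-.1,.1)
print(fitmill(W,m,[.437,-.15,.13],[0,0,1.]))
"
```

```text
[ 0.43747369 -0.15157863  0.2570138 ] [-0.205 -0.201  2.055 -0.259  1.244 -0.168] [-1.02795281 -0.29149331 -3.21547471] [ 0.27238201 -0.00335012 -0.02002547] 72.03168977284804 0.5360277767363755
pred foot [ 0.43449522 -0.14885443  0.12535948] [ 4.02740707e-03 -1.46671760e-04  9.99991879e-01] z [ 0.00228502 -0.24793573 -0.96877379]
(array([ 0.4360294 , -0.14388984,  0.12585582]), array([ 0.00374546, -0.0276407 ,  0.99961091]), np.float64(0.00018419202322284348), 145)
```

View pics/c4.png

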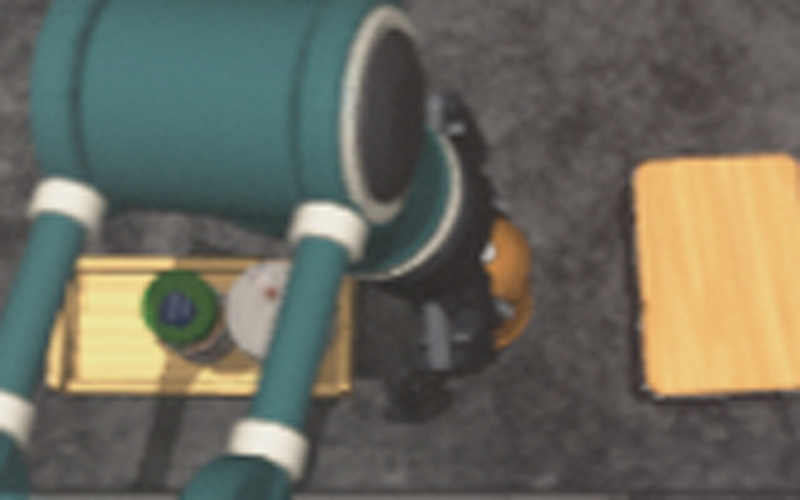

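The gripper hides most of the mill from above, with only the head's right side visible at crop (510,260). I'll carry it over the slot, where the camera sees its right-hand side, and refit there.

```bash
python3 -c "
from h import *
s=bot.read_state();p0=s['tool_pos']
plan(p0+[.002,.237,.012],None,10,40)"
```

```text
[[0.0,0.0,0.0,0.226,0.012,-0.071,40],[0.0,0.0,0.0,0.227,0.011,-0.07,40],[0.0,0.0,0.0,0.226,0.012,-0.071,40],[0.0,0.0,0.0,0.226,0.012,-0.07,40],[0.0,0.0,0.0,0.226,0.012,-0.071,40]]
[[0.0,0.0,0.0,0.227,0.011,-0.071,40],[0.0,0.0,0.0,0.226,0.012,-0.07,40],[0.0,0.0,0.0,0.226,0.012,-0.071,40],[0.0,0.0,0.0,0.226,0.011,-0.07,40],[0.0,0.0,0.0,0.227,0.012,-0.071,40]]
```

>>> play_rows(moves=[[[0,0,0,0.226,0.012,-0.07,40],[0,0,0,0.226,0.012,-0.07,40],[0,0,0,0.226,0.012,-0.07,40],[0,0,0,0.226,0.012,-0.07,40],[0,0,0,0.226,0.012,-0.07,40]]])

```text
time: 10.13
tool_pos: [0.4386, -0.0329, 0.2625]
tcp_rot: [2.048, 2.134, -0.265]
wrist_force: [-0.1, -0.8, -0.9]
width: 0.536
grip_force: 72.1
```

>>> play_rows(moves=[[[0,0,0,0.226,0.012,-0.07,40],[0,0,0,0.226,0.012,-0.07,40],[0,0,0,0.226,0.012,-0.07,40],[0,0,0,0.226,0.012,-0.07,40],[0,0,0,0.226,0.012,-0.07,40]]])

```text
time: 10.55
tool_pos: [0.44, 0.0852, 0.2686]
tcp_rot: [2.048, 2.134, -0.265]
wrist_force: [0.7, -0.3, -3.1]
width: 0.529
grip_force: 72.1
```

>>> play_rows(moves=[[[0,0,0,0,0,0,40],[0,0,0,0,0,0,40]]])

```text
time: 10.72
tool_pos: [0.4405, 0.0848, 0.2687]
tcp_rot: [2.044, 2.136, -0.265]
wrist_force: [0.1, -0.7, -2.5]
width: 0.532
grip_force: 72.2
```

```bash
python3 -c "
from h import *
s=bot.read_state();print(s['tool_pos'],s['q'].round(3),s['wrist_force'],s['torque'],s['width'])
R0=Ro.from_rotvec(s['tcp_rot']);p0=s['tool_pos'];h=np.load('hand.npz')
print('pred foot',p0+R0.apply(h['fi']),R0.apply(h['di']),'z',R0.as_matrix()[:,2])
c=grab('top','top5');W=pts(c)
cv2.imwrite('pics/c5.png',cv2.resize(c['image'][150:250,190:310,::-1],None,fx=6,fy=6,interpolation=cv2.INTER_CUBIC))
m=millmask(c,W,.38,.5,.04,.13,.122)
print(fitmill(W,m,[.437,.093,.135],[0,-.02,1.]))
print('spice',lid(W,.437,.039,.108,.12,.0225))
"
```

```text
[0.44049364 0.08484559 0.26873244] [ 0.317 -0.145  1.987 -0.241  1.383  0.328] [ 0.12870705 -0.68156501 -2.4993162 ] [ 0.27725362  0.01248425 -0.01256915] 0.532071032930273
pred foot [0.43731903 0.08778967 0.13708744] [ 0.00546098 -0.00186789  0.99998334] z [ 0.00157627 -0.24624997 -0.96920507]
(array([0.43818315, 0.09350814, 0.13763923]), array([ 0.00955664, -0.03653698,  0.99928661]), np.float64(0.0002753804316215896), 406)
spice (array([0.4357, 0.0383], dtype=float32), array([0.4364, 0.0392]), 0.0228, 0.1147, 181)
```

View pics/c5.png

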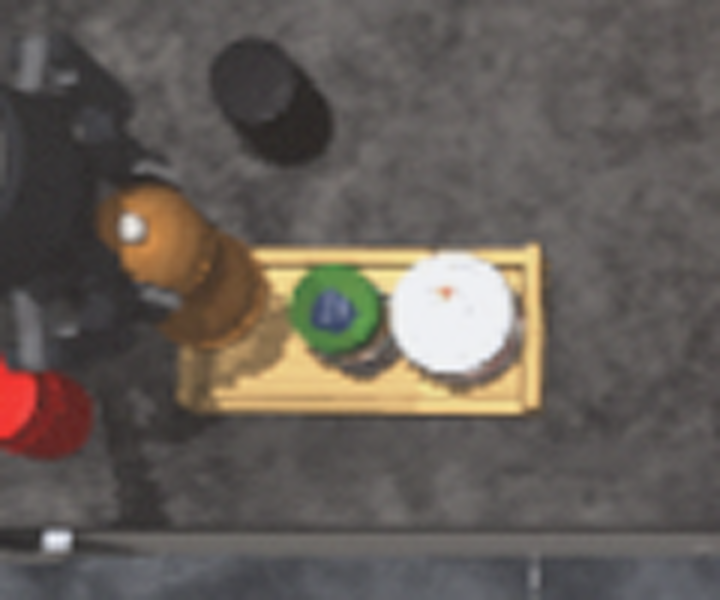

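```bash
python3 -c "
from h import *
c=dict(np.load('top5.npz'));W=pts(c);im=c['image'].astype(int)
print(W[186:191,209:215,:].round(4).tolist()[2])
m=millmask(c,W,.38,.5,.04,.13,.122);f,d,_,_=fitmill(W,m,[.437,.093,.135],[0,-.02,1.])
p=W[m];s=(p-f)@d
# sphere fit of head (r .024 near widest) and cylinder-only foot
h=p[(s>.130)&(s<.153)]
print('head fit',least_squares(lambda a:np.linalg.norm(h-a,axis=1)-.0242,f+.141*d).x,'line',f+.141*d,len(h))
k=p[(s<.02)]; print('foot n',len(k),k.mean(0),least_squares(lambda a:np.hypot(k[:,0]-a[0],k[:,1]-a[1])-.0285,f[:2]).x)
# knob: bright grey pixels, high
kb=(W[...,2]>.29)&(W[...,1]<.12)&(abs(W[...,0]-.44)<.03)&(im.min(-1)>130);print('knob',W[kb].mean(0),W[kb].max(0),kb.sum(),'line',f+.168*d)
# left end top rim from first picture, right rim
A=pts(dict(np.load('top0.npz')))
for y0,y1 in((.112,.14),(-.07,-.045)):
    q=A[(A[...,0]>.4)&(A[...,0]<.475)&(A[...,1]>y0)&(A[...,1]<y1)&(A[...,2]>.044)&(A[...,2]<.052)];print('rim',len(q),q.mean(0),np.percentile(q[:,1],[5,95]))
"
```

```text
[[0.4397, 0.0953, 0.3057], [0.4388, 0.0915, 0.3106], [0.4383, 0.0883, 0.313], [0.4386, 0.0862, 0.3117], [0.4389, 0.0842, 0.31], [0.4387, 0.0814, 0.311]]
head fit [0.44007052 0.08830821 0.27648275] line [0.43953063 0.08835642 0.27853864] 56
foot n 45 [0.42723477 0.07707887 0.15280091] [0.43927103 0.09415821]
knob [0.42898644 0.04455865 0.55696354] [0.46942298 0.11990187 0.65497919] 213 line [0.43978866 0.08736993 0.30551938]
rim 50 [0.43969424 0.12625081 0.04755189] [0.12240775 0.12981884]
rim 44 [ 0.43490816 -0.05314159  0.0478807 ] [-0.0553188  -0.05107322]
```

```bash
cat >> h.py <<'E'
def mto(c,foot,n,box=(.38,.5,.04,.13,.122),g=(.437,.093,.135),run=True):
    W=pts(c);f,d,e,k=fitmill(W,millmask(c,W,*box),g,[0,-.01,1.]);print('foot',f.round(4),'d',d.round(4),e,k)
    s=bot.read_state();p0=s['tool_pos'];R0=Ro.from_rotvec(s['tcp_rot'])
    ax=np.cross(d,[0,0,1]);R1=Ro.from_rotvec(ax)*R0
    return plan(np.array(foot)-R1.apply(R0.inv().apply(f-p0)),R1,n,40)
E
python3 -c "
from h import *
c=dict(np.load('top5.npz'));mto(c,[.4375,.092,.122],3)"
```

```text
foot [0.4382 0.0935 0.1377] d [ 0.01   -0.0366  0.9993] 0.00028803797975485157 406
[[-0.005,-0.025,0.002,0.024,-0.006,0.047,40],[-0.006,-0.024,0.001,0.024,-0.006,0.047,40],[-0.005,-0.025,0.002,0.025,-0.006,0.047,40]]
```

>>> play_rows(moves=[[[-0.005,-0.025,0.002,0.024,-0.006,0.047,40],[-0.006,-0.024,0.001,0.024,-0.006,0.047,40],[-0.005,-0.025,0.002,0.025,-0.006,0.047,40],[0,0,0,0,0,0,40],[0,0,0,0,0,0,40]]])

```text
time: 11.18
tool_pos: [0.4386, 0.0872, 0.2533]
tcp_rot: [2.024, 2.106, -0.291]
wrist_force: [-1.5, 0.1, -2.7]
width: 0.529
grip_force: 72.1
```

```bash
python3 -c "
from h import *
c=grab('top','top6');mto(c,[.4375,.092,.014],15,box=(.38,.5,.064,.13,.117),g=(.437,.092,.122));print(bot.read_state()['wrist_force'])"
```

```text
foot [0.4379 0.0913 0.1217] d [-6.0e-04 -5.1e-03  1.0e+00] 0.00041330060203845567 425
[[0.0,-0.001,-0.0,0.021,-0.0,0.069,40],[0.0,-0.0,-0.0,0.021,-0.001,0.068,40],[0.0,-0.001,-0.0,0.021,0.0,0.069,40],[0.0,-0.001,-0.0,0.022,-0.0,0.068,40],[0.001,-0.0,-0.0,0.021,-0.0,0.069,40]]
[[-0.0,-0.001,-0.0,0.021,-0.001,0.069,40],[-0.0,-0.001,-0.0,0.021,0.0,0.068,40],[-0.0,-0.0,-0.0,0.022,-0.0,0.069,40],[-0.0,-0.001,-0.0,0.021,-0.0,0.068,40],[0.0,-0.001,-0.0,0.021,-0.0,0.069,40]]
[[0.0,-0.0,-0.0,0.021,-0.001,0.068,40],[0.0,-0.001,-0.0,0.022,0.0,0.069,40],[0.0,-0.001,-0.0,0.021,-0.0,0.068,40],[0.001,-0.0,-0.0,0.022,-0.0,0.069,40],[-0.0,-0.001,-0.0,0.021,-0.001,0.068,40]]
[-0.40848419  0.06115927 -2.72931355]
```

>>> play_rows(moves=[[[0,-0.001,0,0.021,0,0.069,40],[0,0,0,0.021,0,0.068,40],[0,-0.001,0,0.021,0,0.069,40],[0,-0.001,0,0.022,0,0.068,40],[0,0,0,0.021,0,0.069,40]]])

```text
time: 11.65
tool_pos: [0.4392, 0.0879, 0.2174]
tcp_rot: [2.023, 2.105, -0.291]
wrist_force: [0.5, 0.1, -3.6]
width: 0.533
grip_force: 72.2
```

>>> play_rows(moves=[[[0,-0.001,0,0.021,0,0.069,40],[0,-0.001,0,0.021,0,0.068,40],[0,0,0,0.021,0,0.069,40],[0,-0.001,0,0.021,0,0.034,40],[0,0,0,0,0,0,40]]])

```text
time: 12.07
tool_pos: [0.4386, 0.0891, 0.1917]
tcp_rot: [2.022, 2.105, -0.294]
wrist_force: [0.4, -0.1, -2.9]
width: 0.533
grip_force: 72.2
```

```bash
python3 -c "
from h import *
s=bot.read_state();print(s['wrist_force'],s['torque'],s['tool_pos'])
c=grab('top','top7');mto(c,[.4375,.092,.012],10,box=(.38,.5,.0625,.125,.063),g=(.4377,.0917,.06))
W=pts(c);print('spice',lid(W,.437,.039,.108,.12,.0225))"
```

```text
[ 0.39697454 -0.13368221 -2.91500758] [0.25973277 0.01708914 0.00080288] [0.43860839 0.08914546 0.19168467]
foot [0.438  0.0923 0.0601] d [-0.0018  0.0045  1.    ] 0.0003986243228981494 375
[[0.0,0.001,-0.0,0.013,-0.0,0.046,40],[0.001,0.001,-0.0,0.013,-0.001,0.047,40],[-0.0,0.001,-0.0,0.013,-0.0,0.046,40],[0.0,0.001,-0.0,0.013,-0.0,0.047,40],[0.001,0.001,-0.0,0.012,-0.001,0.046,40]]
[[-0.0,0.0,-0.001,0.013,0.0,0.046,40],[0.0,0.001,0.0,0.013,-0.0,0.047,40],[0.001,0.001,0.0,0.013,-0.001,0.046,40],[-0.0,0.001,0.0,0.012,0.0,0.047,40],[0.0,0.001,0.0,0.013,-0.0,0.046,40]]
spice (array([0.4355, 0.0421], dtype=float32), array([0.435 , 0.0486]), 0.0325, 0.1145, 203)
```

>>> play_rows(moves=[[[0,0.001,0,0.013,0,0.047,40],[0,0,0,0.013,0,0.046,40],[0,0.001,0,0.013,0,0.047,40],[0,0.001,0,0.013,0,0.046,40],[0,0,0,0.012,0,0.047,40]]])

```text
time: 12.53
tool_pos: [0.4394, 0.0887, 0.1684]
tcp_rot: [2.023, 2.105, -0.29]
wrist_force: [0.5, 0.1, -3.0]
width: 0.536
grip_force: 72.2
```

>>> play_rows(moves=[[[0,0.001,0,0.013,0,0.047,40],[0,0,0,0.013,0,0.046,40],[0,0,0,0.013,0,0.047,40],[0,0,0,0,0,0,40]]])

```text
time: 12.87
tool_pos: [0.4387, 0.0883, 0.153]
tcp_rot: [2.024, 2.106, -0.292]
wrist_force: [-0.7, 0.6, -3.4]
width: 0.533
grip_force: 72.1
```

```bash
python3 -c "
from h import *
s=bot.read_state();print(s['wrist_force'],s['torque'],s['tool_pos'])
c=grab('top','top8');mto(c,[.4375,.092,.008],3,box=(.38,.5,.0625,.122,.051),g=(.4377,.0917,.02))
W=pts(c);print('spice',lid(W,.437,.037,.111,.12,.005))"
```

```text
[-0.6850838   0.60346176 -3.43812743] [ 0.23007297  0.08267229 -0.0345891 ] [0.43869211 0.08829317 0.15303212]
foot [0.4378 0.0915 0.0209] d [-0.0019  0.001   1.    ] 0.0002978976215391605 288
[[0.001,0.001,-0.0,0.013,-0.0,0.041,40],[0.001,0.0,-0.001,0.014,-0.001,0.041,40],[0.002,0.001,-0.0,0.013,0.0,0.041,40]]
spice (array([0.4359, 0.038 ], dtype=float32), array([0.4357, 0.0386]), 0.0227, 0.1144, 168)
```

In the slot and upright, with no side force. I'll set it down in small steps.

>>> play_rows(moves=[[[0,0,0,0.01,0,0.036,40],[0,0,0,0.009,0,0.035,40],[0,0,0,0.006,0,0.024,40],[0,0,0,0,0,0,40]]])

```text
time: 13.25
tool_pos: [0.4391, 0.0881, 0.1438]
tcp_rot: [2.023, 2.105, -0.291]
wrist_force: [0.0, 0.1, -2.7]
width: 0.532
grip_force: 72.1
```

>>> play_rows(moves=[[[0,0,0,0.004,0,0.015,40],[0,0,0,0,0,0,40]]])

```text
time: 13.42
tool_pos: [0.4395, 0.0882, 0.1428]
tcp_rot: [2.023, 2.105, -0.29]
wrist_force: [-0.8, -1.0, -2.5]
width: 0.529
grip_force: 72.2
```

>>> play_rows(moves=[[[0,0,0,0.004,0,0.015,40],[0,0,0,0,0,0,40]]])

```text
time: 13.58
tool_pos: [0.4395, 0.0882, 0.1413]
tcp_rot: [2.023, 2.105, -0.29]
wrist_force: [-0.8, -0.2, -3.4]
width: 0.531
grip_force: 72.2
```

>>> play_rows(moves=[[[0,0,0,0.003,0,0.01,40],[0,0,0,0,0,0,40]]])

```text
time: 13.75
tool_pos: [0.4395, 0.0882, 0.1403]
tcp_rot: [2.023, 2.105, -0.29]
wrist_force: [-1.0, 0.7, -3.1]
width: 0.532
grip_force: 72.2
```

>>> play_rows(moves=[[[0,0,0,0.003,0,0.01,40],[0,0,0,0,0,0,40]]])

```text
time: 13.92
tool_pos: [0.4395, 0.0882, 0.1392]
tcp_rot: [2.023, 2.105, -0.29]
wrist_force: [-0.6, -0.4, -2.2]
width: 0.531
grip_force: 72.2
```

>>> play_rows(moves=[[[0,0,0,0.002,0,0.008,40],[0,0,0,0,0,0,40]]])

```text
time: 14.08
tool_pos: [0.4395, 0.0881, 0.1384]
tcp_rot: [2.023, 2.105, -0.29]
wrist_force: [0.3, 0.0, -2.3]
width: 0.535
grip_force: 72.2
```

>>> play_rows(moves=[[[0,0,0,0.003,0,0.01,40],[0,0,0,0,0,0,40]]])

```text
time: 14.25
tool_pos: [0.4394, 0.0881, 0.1373]
tcp_rot: [2.023, 2.105, -0.29]
wrist_force: [0.4, 0.3, -2.4]
width: 0.529
grip_force: 72.2
```

>>> play_rows(moves=[[[0,0,0,0.002,0,0.008,40],[0,0,0,0,0,0,40]]])

```text
time: 14.42
tool_pos: [0.4396, 0.0881, 0.1366]
tcp_rot: [2.023, 2.105, -0.289]
wrist_force: [-0.3, -0.0, -2.5]
width: 0.531
grip_force: 72.2
```

```bash
python3 -c "
from h import *
s=bot.read_state();print(s['wrist_force'],s['torque'],s['tool_pos'])
c=grab('top','top9');mto(c,[.4375,.092,.008],3,box=(.38,.5,.0625,.122,.051),g=(.4377,.0917,.01))
W=pts(c);print('spice',lid(W,.437,.037,.111,.12,.005))
print(np.nanmedian(W[(W[...,0]>.41)&(W[...,0]<.46)&(W[...,1]>.062)&(W[...,1]<.075)&(W[...,2]<.03)],axis=0))"
```

```text
[-0.28220333 -0.04972865 -2.5337142 ] [ 0.31179058 -0.02570271  0.04250503] [0.43960038 0.08813992 0.13657346]
foot [0.4391 0.0913 0.0048] d [-0.0035  0.0016  1.    ] 0.0002417261697978696 254
[[0.002,0.001,-0.001,-0.001,-0.004,-0.011,40],[0.002,0.001,-0.0,-0.001,-0.004,-0.011,40],[0.003,0.001,-0.001,-0.002,-0.003,-0.011,40]]
spice (array([0.4361, 0.0389], dtype=float32), array([0.4368, 0.0392]), 0.0226, 0.1145, 167)
[0.41902281 0.0690674  0.01014709]
```

>>> play_rows(moves=[[[0,0,0,0.002,0,0.008,40],[0,0,0,0,0,0,40]]])

```text
time: 14.63
tool_pos: [0.4399, 0.0881, 0.1364]
tcp_rot: [2.023, 2.104, -0.289]
wrist_force: [-1.0, 0.4, 1.9]
width: 0.532
grip_force: 72.6
```

Touchdown: the wrist force rose from −2.5 to +1.9 N. Releasing gently.

>>> play_rows(moves=[[[0,0,0,0,0,0,42],[0,0,0,0,0,0,42]]], newtons=20)

```text
time: 14.8
tool_pos: [0.4399, 0.0881, 0.1364]
tcp_rot: [2.023, 2.104, -0.289]
wrist_force: [-1.1, -0.3, 3.2]
width: 0.529
grip_force: 72.8
```

>>> play_rows(moves=[[[0,0,0,0,0,0,47],[0,0,0,0,0,0,50],[0,0,0,0,0,0,54],[0,0,0,0,0,0,60],[0,0,0,0,0,0,68]]])

```text
time: 15.22
tool_pos: [0.4395, 0.0881, 0.1357]
tcp_rot: [2.023, 2.105, -0.29]
wrist_force: [0.1, 0.9, 0.2]
width: 0.798
grip_force: 0.0
```

>>> play_rows(moves=[[[0,0,0,0,0,0,78],[0,0,0,0,0,0,85],[0,0,0,0,0,0,85],[0,0,0,0,0,0,85]]])

```text
time: 15.55
tool_pos: [0.4396, 0.0881, 0.1358]
tcp_rot: [2.023, 2.105, -0.29]
wrist_force: [-0.3, -0.4, -0.1]
width: 0.997
grip_force: 0.0
```

```bash
python3 -c "
from h import *
s=bot.read_state();print(s['wrist_force'],s['tool_pos'],s['width'])
c=grab('top','top10');mto(c,[.4375,.092,.008],1,box=(.38,.5,.0625,.122,.051),g=(.4377,.0917,.01))
p0=s['tool_pos'];R=Ro.from_rotvec(s['tcp_rot']);z=R.as_matrix()[:,2];print(z)"
```

```text
[-0.3150077  -0.43759231 -0.09059402] [0.43956952 0.08811808 0.13581683] 0.9972802876999098
foot [ 0.4312  0.0824 -0.0098] d [0.0921 0.0872 0.9919] 0.0 306
[[-0.183,0.167,0.054,-0.078,-0.072,-0.164,40]]
[ 0.01330644 -0.28230297 -0.95923301]
```

>>> play_rows(moves=[[[0,0,0,0,0,-0.1,85],[0,0,0,0,0,-0.2,85],[0,0,0,0,0,-0.3,85],[0,0,0,0,0,-0.3,85],[0,0,0,0,0,-0.3,85]]])

```text
time: 16.02
tool_pos: [0.4376, 0.1224, 0.2527]
tcp_rot: [2.023, 2.105, -0.29]
wrist_force: [0.8, 1.1, 0.0]
width: 0.999
grip_force: 0.0
```

>>> play_rows(moves=[[[0,0,0,0.3,0,-0.2,85],[0,0,0,0.4,0,0,85],[0,0,0,0.4,0,0,85],[0,0,0,0.4,0,0,85],[0,0,0,0,0,0,85]]])

```text
time: 16.43
tool_pos: [0.4309, 0.2768, 0.2258]
tcp_rot: [2.02, 2.112, -0.289]
wrist_force: [-0.3, -0.3, 0.0]
width: 1.0
grip_force: 0.0
```

```bash
python3 -c "
from h import *
c=grab('top','top11');W=pts(c)
cv2.imwrite('pics/c11.png',cv2.resize(c['image'][130:240,200:390,::-1],None,fx=4.2,fy=4.2,interpolation=cv2.INTER_CUBIC))
mto(c,[.4375,.092,.008],1,box=(.38,.5,.0625,.122,.051),g=(.4377,.0917,.01))
print('spice',lid(W,.437,.037,.111,.12,.005)); print('jam',lid(W,.437,-.018,.087,.1,.013))
k=(W[...,2]>.168)&(W[...,2]<.19)&(abs(W[...,1]-.09)<.04)&(abs(W[...,0]-.437)<.04);print('knob',W[k].mean(0),W[k].max(0),k.sum())
for n,v,u in(('salt',133,282),('lemon',188,426),('dish',180,354)): print(n,W[v,u].round(3))"
```

```text
foot [ 0.4325  0.083  -0.0104] d [0.0989 0.0759 0.9922] 0.0 313
[[-0.196,0.143,0.058,-0.17,-0.195,-0.271,40]]
spice (array([0.4355, 0.038 ], dtype=float32), array([0.4358, 0.0387]), 0.0228, 0.1146, 164)
jam (array([ 0.4366, -0.0176], dtype=float32), array([ 0.4373, -0.0174]), 0.0317, 0.0929, 329)
knob [0.44192565 0.0913096  0.17533258] [0.45050313 0.10407548 0.18211294] 24
salt [ 0.656 -0.064  0.086]
lemon [ 0.489 -0.52   0.05 ]
dish [ 0.511 -0.291  0.065]
```

View pics/c11.png

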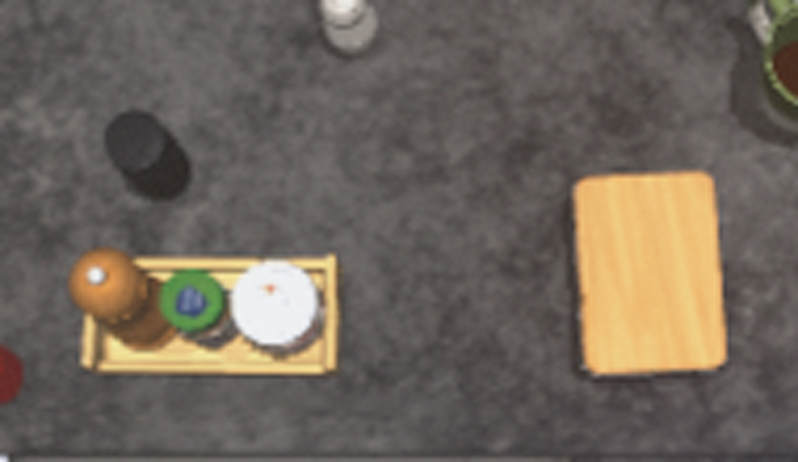

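The crop shows the mill upright at the left end (knob at crop (96,275), top at 178 mm, which is the floor plus 170). The spice jar (190,300) and jam jar (275,300) are closed up to the right end. The dish, shaker and lemon haven't moved, and the visible part of the mug looks undisturbed. Handing in.

```bash
python3 -c "
from h import *
print(bot.finish_job())"
```

```text
the job is handed in; nothing more can be done
None
```

The job is handed in at about 16.5 s of the 67 s allowed: both jars are closed up against the right-hand end in their original order, the mill stands upright on the tray floor at the left-hand end, and the butter dish, salt shaker and lemon measured unmoved (the mug was only partly in the last picture, but nothing went near it).

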